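# Turn the condiment carousel to bring the milk jug to the waiting cup

## Robot

A 6-joint arm with a two-finger parallel gripper is mounted at the origin on the work surface. World frame = base frame: x ahead of the robot, y to its left, z up, the work surface at z = 0. Lengths are in m, angles in rad, forces in N, time in s.
With the tool pointing down it reaches from about 0.375 to 0.9 m from the base axis. Payload 3.1 kg.
Tool frame: the origin (TCP) lies midway between the tips of the shut fingers; the grasp point (between the pads) lies 19 mm behind it; z points along the fingers, y is the line along which they close (so a half turn about z gives the same grasp; the last joint's range is limited). The gripper opens to 85 mm and grips with 20 to 120 N. Pads are 22 mm wide; open, the fingers measure 114 mm over their backs; the gripper's body (76 mm by 85 mm) begins 54 mm behind the grasp point. The pads swing forward as they close: fully open they stand 13 mm farther back than shut.
Start: joints at [1.067, 0.527, 1.433, -0, 1.181, -0.178], TCP at [0.2, 0.592, 0.197] pointing down, gripper open.
Joint ranges: [-3.08, 3.08], [-0.75, 2.2], [0.22, 2.44], [-1.43, 4.57], [0, 2.65], [-2.85, 2.85]. Speed limits (rad/s): [2.79, 2.79, 3.14, 3.14, 3.14, 3.14].

## Interface

Orientations are given as a unit quaternion [x, y, z, w].
In Python, from station import manip gives the robot as it stands. The module is installed in compiled form; this text tells all that it offers.
- The arm moves only by the tool apply_moves, never from a script. Its arguments are lists of equal length, an entry for each row: "claw": the gripper's target within -1 to 1 (fully open at 1, half-way at 0, shut at -1); "travel": the shift along the tool's x, y, z scaled (see below), a list of three; "turn": the turn, a rotation vector about the tool's x, y, z scaled (see below), a list of three. In form: {"claw": [claw, ...], "travel": [[dx, dy, dz], ...], "turn": [[rx, ry, rz], ...]}. A call has 1 to 5 rows; each row is the pose to reach, as a shift and turn from the pose commanded when the call began, along the tool's axes at that moment, turning the shorter way round; what a row does not reach only later rows make up. The controller multiplies each number of a shift by 800 mm and each number of a turn by 180 degrees. A row lasts 1/12 s, in which the tool goes at most 41.7 mm and 7.16 degrees, less where a joint would pass 70% of its speed; a pose out of reach is approached as far as the arm can. A call with a number of a shift or a turn outside -1 to 1 is refused whole. A call with a gripper value outside its range is refused whole. The fingers move at their own pace and stop on an object; "newtons" is the grip in N (left out, the last holds). Time passes only in rows, so rows that repeat a pose let the fingers close. It gives the time, the measured TCP pose, the force, the opening and the grip force at its end, in the units of the state.
- manip.sense(): the state, without advancing time (a new reading comes with each control period).
- manip.snapshot(name): name is "side" or "top" or "wrist"; returns a dict with "pixels" (420x560x3 uint8, red, green, blue), "depth" (420x560 float32, m along the optical axis (not along the pixel's ray), 0 where there is no reading), "intrinsics" (3x3 intrinsics, pixels), "R" (3x3) and "t" (3): a world point X has camera coordinates R X + t. Camera axes: x right, y down, z forward; pixel columns grow to the right and rows downward; lengths in m; the calibration is good to about 2 mm. A picture is of the moment at which its call begins.
- manip.sign_off(): hands the job in; it is judged then, once.
The state is a dict: "t": time; "q": joint angles; "qd": joint speeds; "tau": joint torques, N m; "tcp_pos": TCP position; "tool_rot": TCP orientation; "force": force on the tool from outside, world axes, zero at the start; "ft_torque": the same for the moment, N m; "finger_gap": opening from 0.0 (shut) to 1.0 (fully open); "gripper_force": force on a finger pad.
Only numpy, scipy, OpenCV 4.12 (cv2) and the standard library are available. Lean on these libraries where they do the work, as an engineer would, in place of code of your own. Each camera call takes 0.05 s, during which the arm holds its last target. There are 200 camera calls.

## Task

Gently push the rim of the condiment carousel round until the milk jug stands at the serving side, in line with the take-away cup waiting on its bar mat. Only push the carousel itself with the fingers: do not grip it, and do not touch, lift or tip the jug and the other things in its wells. Leave the cup and everything else on the counter where it is.

Things in the scene. Friction and masses are not known exactly. Their poses are not given: they have to be found in the camera images.
- foot: The carousel's fixed round foot under the turntable, 200 mm across, 8 mm high, hidden from above. Origin on the turning axis at counter height, z up. Its +x axis points level from the turning axis to the serving side: straight to the middle of the bar mat and the cup.
- carousel: Turning wooden disc, 276 mm across, with ten rounded finger grips standing out round its edge (320 mm across over them), one every 36 degrees; underside 12 mm, flat top 34 mm above the counter. Origin on the turning axis at its underside, z up; x points to the middle of the jug's well. Turns both ways without end; a light drag (about 1 N at the rim) stops it when no longer pushed.
- notch (a point): Point in one of the ten notches between neighbouring finger grips, 152 mm from the turning axis, at the disc's top, 18 degrees counter-clockwise of the jug's direction; the others follow every 36 degrees. The grips are upright round bosses of 21 mm radius about points 139 mm from the axis, leaving notches 44 mm wide, open above, below and outwards. A fingertip let down here can push a grip either way round.
- jug_well (a point): Middle of the jug's well on the disc's top, 34 mm above the counter, 74 mm from the turning axis. The wells are five black plastic rings, 72 mm outside, 66 mm inside, 20 mm high (tops 54 mm above the counter), 72 degrees apart. In the middle of the disc is a steel cap up to 43 mm.
- jug: Milk jug, the only thing in the wells with a handle: open steel jug 60 mm high, 58 mm widest, pouring lip on one side, loop handle on the other reaching 51 mm from its middle, above the well's ring. Origin at the centre of its underside, z up, +x to the handle, which points along the rim (about square to the spoke from the axis). It stands loose in its well with 4 mm of play, top 94 mm above the counter.
- sugar_bowl: Lidded white ceramic bowl with a small knob, 60 mm across, 66 mm high, top 100 mm above the counter. Origin at the centre of its underside. It stands loose in one of the four other wells with 3 to 8 mm of play. Not to be touched.
- cocoa_shaker: Closed steel cylinder with a perforated low dome lid, 57 mm across, 62 mm high, top 96 mm above the counter. Origin at the centre of its underside. It stands loose in one of the four other wells with 3 to 8 mm of play. Not to be touched.
- honey_jar: Glass jar with a flat steel lid, 54 mm across, 62 mm high, top 96 mm above the counter. Origin at the centre of its underside. It stands loose in one of the four other wells with 3 to 8 mm of play. Not to be touched.
- sachet_tub: Open white ceramic tub with upright paper sachets, 58 mm across, top of the sachets about 97 mm above the counter. Origin at the centre of its underside. It stands loose in one of the four other wells with 3 to 8 mm of play. Not to be touched.
- bar_mat: Black ribbed rubber bar mat, 100 x 150 mm, 5 mm thick, lying fixed on the serving side of the carousel. Origin at the centre of its underside, 213 mm from the carousel's axis.
- takeaway_cup: Full paper cup with white lid and cardboard sleeve, 84 mm across the lid, 107 mm high, about 0.3 kg, standing loose on the middle of the bar mat. Origin at the centre of its underside. Bystander.
- straw_beaker: Steel beaker of straws, 96 mm across, 120 mm high (straws to 210 mm), loose. Origin at the centre of its underside. Bystander.
- pen_cup: Aluminium cup of pens, 70 mm across, 95 mm high (pens to 155 mm), loose. Origin at the centre of its underside. Bystander.
- card_terminal: Card payment terminal, 180 x 82 mm, up to about 75 mm high, loose. Origin at the centre of its underside. Bystander.
Mind the look-alikes: they are no part of the job. What is shaped like the jug but orange is not meant.

How it is judged:
By the outcome, as a careful person would: the job done as asked, in the order asked, and still so for the second after the job is handed in, with the robot touching nothing.
It also fails if it takes over 51 s, if anything falls off the work surface, if the arm or the gripper's body presses on something with over 40 N, if the wrist force passes 120 N, or if a joint passes its speed limit or range.

## Working session

There is one attempt and no reset: what is moved stays moved. The work goes in short steps, Python scripts to look and compute and a tool call to move; the robot and the scene stay as the last step left them, time stands still between calls to the robot, and variables do not carry over. Pictures are saved under pics/ and viewed, at most 10 in all, crops included, and the job is handed in when it is done.

Besides the shell and the picture viewer there is one more tool, called after "Request:" in YAML: its name, and indented under it one key for each argument. apply_moves: Moves the arm, as the interface text tells. Shifts and turns lie within -1 to 1; 1 stands for 800 mm of shift or 180 degrees of turn. Its arguments: {"type":"object","properties":{"claw":{"type":"array","items":{"type":"number"}},"travel":{"type":"array","items":{"type":"array","items":{"type":"number"}}},"turn":{"type":"array","items":{"type":"array","items":{"type":"number"}}},"newtons":{"type":"number"}},"required":["claw","travel","turn"]}

```bash
mkdir -p pics
python3 - <<'E'
from station import manip
import numpy as np, cv2
s=manip.sense(); print(s['t'],s['tcp_pos'],s['tool_rot'],s['finger_gap'],s['force'])
for n in ('top','side'):
    d=manip.snapshot(n); np.savez(f'{n}0.npz',**d); cv2.imwrite(f'pics/{n}0.png',d['pixels'][...,::-1])
    print(n,d['intrinsics'].round(1).tolist(),(-d['R'].T@d['t']).round(3), d['R'].round(3).tolist())
E
```

```text
0.0 [0.1996059  0.59144919 0.19593022] [ 1.62182805e-01  9.86760131e-01 -1.01885898e-03 -3.79045082e-04] 1.0041706946334037 [-0.02369281  0.05444949  0.50749897]
top [[412.2, 0.0, 274.9], [0.0, 412.2, 216.0], [0.0, 0.0, 1.0]] [ 0.477 -0.006  1.223] [[0.009, -1.0, -0.014], [-0.997, -0.008, -0.073], [0.073, 0.015, -0.997]]
side [[417.8, 0.0, 280.8], [0.0, 417.8, 206.2], [0.0, 0.0, 1.0]] [ 0.183 -1.068  0.7  ] [[0.941, -0.336, 0.025], [-0.149, -0.481, -0.864], [0.302, 0.81, -0.503]]
```

View pics/top0.png

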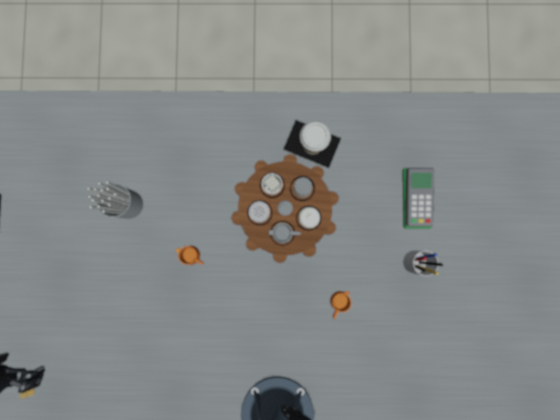

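View pics/side0.png

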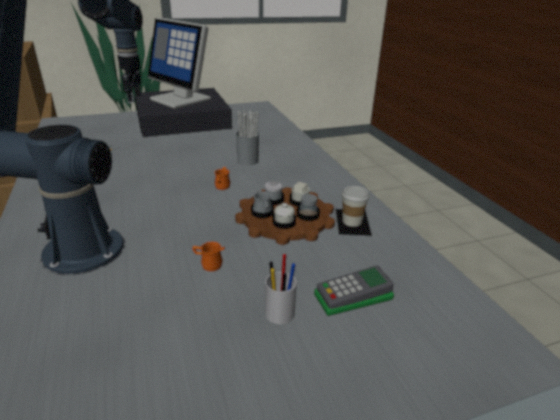

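The top view shows the carousel at about (285,208), the steel jug at (283,233) with its handle to the right, and the cup and mat at (313,143). The orange jugs sit at (190,255) and (341,302). The side view agrees. Next I'll measure the axis, mat and jug.

```bash
cat > h.py <<'E'
import numpy as np, cv2
def ray(d,uv,z):
    uv=np.atleast_2d(np.asarray(uv,float)); K,R,t=d['intrinsics'],d['R'],d['t']
    c=-R.T@t; v=np.c_[(uv[:,0]-K[0,2])/K[0,0],(uv[:,1]-K[1,2])/K[1,1],np.ones(len(uv))]@R
    return c+v*((z-c[2])/v[:,2])[:,None]
def big(m,lo=None):
    cs,_=cv2.findContours(m.astype(np.uint8),cv2.RETR_EXTERNAL,cv2.CHAIN_APPROX_NONE)
    return max(cs,key=cv2.contourArea)
def measure(d):
    """axis, grip phase (deg mod 36) from the brown disc in a top view"""
    p=d['pixels'].astype(int); m=(p[...,0]-p[...,2]>25)&(p[...,0]<190)&(p[...,0]-p[...,2]<110)
    m[:150]=0; m[270:]=0; m[:,:220]=0; m[:,350:]=0
    c=big(m)[:,0]; P=ray(d,c,.034)[:,:2]
    ctr=P.mean(0)
    for _ in range(20):      # fit r=a+b cos10(th)+c sin10(th) with centre shift
        q=P-ctr; r=np.hypot(*q.T); th=np.arctan2(q[:,1],q[:,0])
        A=np.c_[np.ones_like(th),np.cos(10*th),np.sin(10*th),np.cos(th),np.sin(th)]
        k=np.linalg.lstsq(A,r,rcond=None)[0]; ctr=ctr+k[3:]
    return ctr,np.degrees(np.arctan2(k[2],k[1]))/10%36,k,m
E
python3 - <<'E'
from h import *
d=dict(np.load('top0.npz')); ctr,ph,k,m=measure(d); print('axis',ctr,'grip phase',ph,k)
p=d['pixels'].astype(int)
# mat: dark
mm=(p.max(2)<45); w=np.zeros_like(mm); w[105:180,270:355]=1; mm&=w
c=big(mm); hull=cv2.convexHull(c); rc=cv2.minAreaRect(ray(d,hull[:,0],.005)[:,:2].astype(np.float32)); print('mat',rc)
v=np.array(rc[0])-ctr; print('mat dist',np.hypot(*v),'dir',np.degrees(np.arctan2(v[1],v[0])))
b=cv2.boxPoints(rc)
for i in range(2):
    e=b[i+1]-b[i]; print('edge',np.linalg.norm(e),np.degrees(np.arctan2(e[1],e[0])))
wm=(p.min(2)>150)&w; cc=cv2.minEnclosingCircle(big(wm)); q=ray(d,cc[0],.107)[0,:2]; print('lid',q,cc, np.degrees(np.arctan2(*(q-ctr)[::-1])))
for uv,z in (((283,233),.094),((297,233),.08)):
    q=ray(d,uv,z)[0,:2]; print(q,np.hypot(*(q-ctr)),np.degrees(np.arctan2(*(q-ctr)[::-1])))
cv2.imwrite('pics/crop0.png',cv2.resize(d['pixels'][110:275,215:365,::-1],None,fx=4,fy=3.6,interpolation=cv2.INTER_CUBIC)[:600])
E
```

```text
axis [ 0.58833165 -0.0159723 ] grip phase 30.317088686582068 [ 1.41829283e-01  6.51478488e-03 -9.96668413e-03  3.40106272e-17
  1.43720295e-18]
mat ((0.7848545908927917, -0.09637507796287537), (0.14010010659694672, 0.08978397399187088), 67.77576446533203)
mat dist 0.21233433989749678 dir -22.250780091020975
edge 0.08978402 -22.224228
edge 0.14010012 67.77575
lid [ 0.78090753 -0.09915793] ((315.53875732421875, 135.67442321777344), 14.40808391571045) -23.362552325169695
[ 0.51291817 -0.01165972] 0.07553669016226856 176.72706448675817
[ 0.51368257 -0.05051772] 0.0822549184221881 -155.1666722923196
```

View pics/crop0.png

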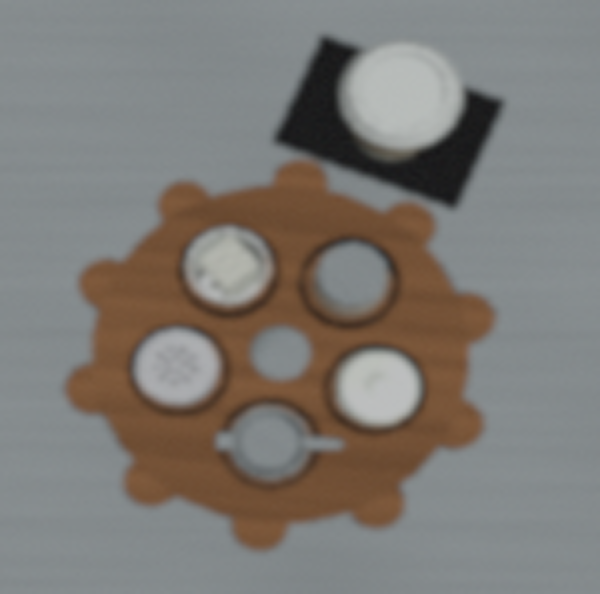

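```bash
cat >> h.py <<'E'
from scipy.spatial.transform import Rotation as Rn
C=np.array([.5883,-.0160]); TILT=np.radians(6)
def target(th,r,z,tilt=TILT):
    a=np.radians(th); u=np.array([np.cos(a),np.sin(a),0]); k=np.array([0,0,1.])
    x=np.cos(tilt)*u-np.sin(tilt)*k; zz=-np.cos(tilt)*k-np.sin(tilt)*u
    return np.r_[C+r*u[:2],z],np.c_[x,np.cross(zz,x),zz]
def rel(p0,R0,p,R):
    return (R0.T@(p-p0)/.8).round(4).tolist(),(Rn.from_matrix(R0.T@R).as_rotvec()/np.pi).round(4).tolist()
def now(s): return np.array(s['tcp_pos']),Rn.from_quat(s['tool_rot']).as_matrix()
def polar(s):
    v=np.array(s['tcp_pos'])[:2]-C; return np.hypot(*v).round(4),np.degrees(np.arctan2(v[1],v[0])).round(2)%360,np.round(s['tcp_pos'],4)
E
python3 - <<'E'
from h import *
from station import manip
s=manip.sense(); p0,R0=now(s); print(s['t'])
pt,Rt=target(48.3,.154,.16)
print('wp',rel(p0,R0,np.array([.40,.28,.22]),R0)); print('over',rel(p0,R0,pt,Rt))
E
```

```text
0.1
wp ([-0.3619, -0.2888, -0.0295], [0.0, 0.0, 0.0])
over ([-0.7786, -0.3867, 0.0455], [0.0324, -0.0212, 0.6273])
```

Request:
apply_moves:
  claw: [-1,-1,-1,-1,-1]
  travel:
    - [-0.362,-0.289,-0.03]
    - [-0.362,-0.289,-0.03]
    - [-0.362,-0.289,-0.03]
    - [-0.362,-0.289,-0.03]
    - [-0.362,-0.289,-0.03]
  turn:
    - [0,0,0.19]
    - [0,0,0.19]
    - [0,0,0.19]
    - [0,0,0.19]
    - [0,0,0.19]

```text
t: 0.52
tcp_pos: [0.3126, 0.4154, 0.2101]
tool_rot: [0.447, 0.894, -0.0, -0.0]
force: [0.3, 0.1, 1.2]
finger_gap: 0.303
gripper_force: 0.0
```

Run:
```python
from h import *
from station import manip
s=manip.sense(); p0,R0=now(s); print(s['t'],p0,np.round(s['q'],3),s['finger_gap'])
print('over',rel(p0,R0,*target(48.3,.154,.16)))
```

```text
0.5167 [0.31264437 0.41538896 0.21007456] [ 0.711  0.37   1.678 -0.     1.095  0.067] 0.30293400425722
over ([-0.5999, 0.141, 0.0626], [0.0226, -0.0277, 0.436])
```

Request:
apply_moves:
  claw: [-1,-1,-1,-1,-1]
  travel:
    - [-0.6,0.141,0.02]
    - [-0.6,0.141,0.02]
    - [-0.6,0.141,0.02]
    - [-0.6,0.141,0.02]
    - [-0.6,0.141,0.02]
  turn:
    - [0.0226,-0.0277,0.436]
    - [0.0226,-0.0277,0.436]
    - [0.0226,-0.0277,0.436]
    - [0.0226,-0.0277,0.436]
    - [0.0226,-0.0277,0.436]

```text
t: 0.93
tcp_pos: [0.4737, 0.2827, 0.2034]
tool_rot: [0.7, 0.713, -0.023, 0.01]
force: [0.3, 0.2, 0.5]
finger_gap: 0.002
gripper_force: 0.0
```

Run:
```python
from h import *
from station import manip
s=manip.sense(); p0,R0=now(s); print(s['t'],p0,np.round(s['q'],3),s['finger_gap'])
print('over',rel(p0,R0,*target(48.3,.154,.14)))
```

```text
0.9333 [0.47367059 0.28268922 0.2033578 ] [ 0.359  0.439  1.579 -0.042  1.158  0.358] 0.002494662262012361
over ([-0.2308, 0.2686, 0.0851], [0.0123, -0.0151, 0.2373])
```

Request:
apply_moves:
  claw: [-1,-1,-1,-1,-1]
  travel:
    - [-0.23,0.268,0.06]
    - [-0.23,0.268,0.06]
    - [-0.23,0.268,0.06]
    - [-0.23,0.268,0.06]
    - [-0.23,0.268,0.06]
  turn:
    - [0.0123,-0.0151,0.237]
    - [0.0123,-0.0151,0.237]
    - [0.0123,-0.0151,0.237]
    - [0.0123,-0.0151,0.237]
    - [0.0123,-0.0151,0.237]

```text
t: 1.35
tcp_pos: [0.6322, 0.1514, 0.1713]
tool_rot: [0.885, 0.464, -0.044, 0.02]
force: [0.1, 1.2, -0.2]
finger_gap: -0.002
gripper_force: 0.0
```

Request:
apply_moves:
  claw: [-1,-1]
  travel:
    - [0,0,0]
    - [0,0,0]
  turn:
    - [0,0,0]
    - [0,0,0]

```text
t: 1.52
tcp_pos: [0.6323, 0.1508, 0.1704]
tool_rot: [0.884, 0.465, -0.045, 0.019]
force: [-0.5, -0.5, 1.0]
finger_gap: 0.002
gripper_force: 0.0
```

Run:
```python
from h import *
from station import manip
s=manip.sense(); p0,R0=now(s); print(s['t'],polar(s),np.round(s['q'],3),s['finger_gap'])
print('over',rel(p0,R0,*target(48.3,.154,.07)))
```

```text
1.5167 (np.float64(0.1725), np.float64(75.21), array([0.6323, 0.1508, 0.1704])) [ 0.098  0.626  1.323 -0.073  1.262  0.724] 0.0019327042195111136
over ([0.0001, 0.0978, 0.1254], [0.0017, -0.0024, 0.04])
```

Request:
apply_moves:
  claw: [-1,-1,-1,-1,-1]
  travel:
    - [0,0.05,0.04]
    - [0,0.098,0.08]
    - [0,0.098,0.125]
    - [0,0.098,0.125]
    - [0,0.098,0.125]
  turn:
    - [0,0,0.03]
    - [0.0017,-0.0024,0.04]
    - [0.0017,-0.0024,0.04]
    - [0.0017,-0.0024,0.04]
    - [0.0017,-0.0024,0.04]

```text
t: 1.93
tcp_pos: [0.6861, 0.1016, 0.0681]
tool_rot: [0.91, 0.41, -0.051, 0.02]
force: [-0.6, 0.2, 0.1]
finger_gap: 0.004
gripper_force: 0.0
```

Run:
```python
from h import *
from station import manip
s=manip.sense(); p0,R0=now(s); print(s['t'],polar(s),np.round(s['q'],3))
print('down',rel(p0,R0,*target(48.3,.154,.02)))
d=manip.snapshot('top'); print(measure(d)[:2]); cv2.imwrite('pics/a.png',cv2.resize(d['pixels'][110:275,215:365,::-1],None,fx=3,fy=3))
d=manip.snapshot('wrist'); cv2.imwrite('pics/w.png',d['pixels'][...,::-1])
```

```text
1.9333 (np.float64(0.153), np.float64(50.24), array([0.6861, 0.1016, 0.0681])) [ 0.023  0.803  1.26  -0.083  1.16   0.783]
down ([0.008, 0.0069, 0.0596], [-0.0019, 0.0016, 0.0013])
(array([ 0.58781929, -0.01816306]), np.float64(30.117431137424028))
```

View pics/w.png

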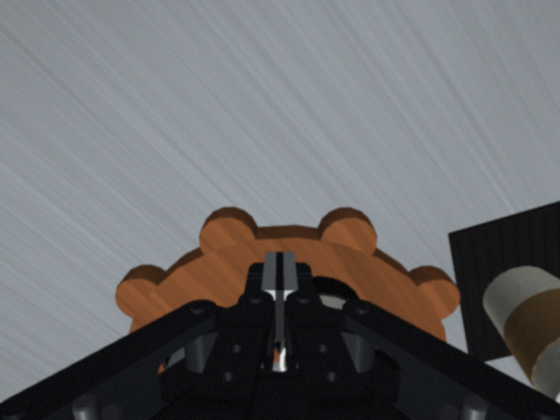

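View pics/a.png

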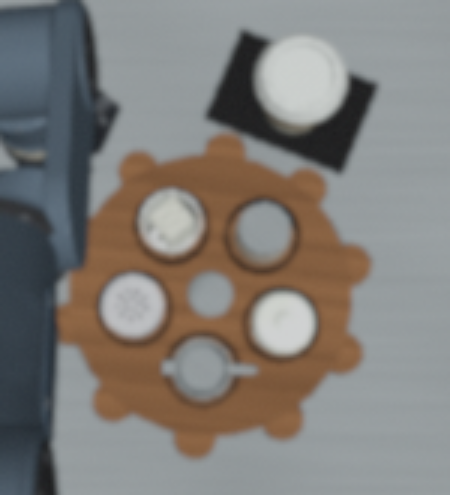

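The wrist view shows the fingertip at (280,260) between two grips at (228,230) and (347,232). The top view shows the disc unmoved. Now I'll lower the fingertip into the notch.

Request:
apply_moves:
  claw: [-1,-1,-1,-1,-1]
  travel:
    - [0.006,0.0069,0]
    - [0.007,0.0069,0.02]
    - [0.008,0.0069,0.04]
    - [0.008,0.0069,0.059]
    - [0.008,0.0069,0.059]
  turn:
    - [0,0,0]
    - [0,0,0]
    - [0,0,0]
    - [0,0,0]
    - [0,0,0]

```text
t: 2.45
tcp_pos: [0.6943, 0.0997, 0.0242]
tool_rot: [0.91, 0.411, -0.048, 0.021]
force: [0.7, -0.2, 0.3]
finger_gap: 0.0
gripper_force: 0.0
```

Run:
```python
from h import *
from station import manip
s=manip.sense(); p0,R0=now(s); print(s['t'],polar(s),np.round(s['q'],3),s['force'])
print('err',rel(p0,R0,*target(48.3,.154,.02)))
for st in (1.5,3):
  A=target(48.3,.154,.02)
  for i in range(1,6): print(st*i,rel(*A,*target(48.3+st*i,.154,.02)))
d=manip.snapshot('top'); print(measure(d)[:2])
```

```text
2.45 (np.float64(0.1569), np.float64(47.51), array([0.6943, 0.0997, 0.0242])) [ 0.02   0.863  1.263 -0.087  1.089  0.786] [ 0.72000206 -0.18279331  0.28719186]
err ([-0.003, -0.0027, 0.0056], [0.0001, -0.0001, 0.0015])
1.5 ([-0.0001, -0.005, 0.0], [-0.0009, 0.0, -0.0083])
3.0 ([-0.0003, -0.0101, 0.0], [-0.0017, 0.0, -0.0166])
4.5 ([-0.0006, -0.0151, 0.0001], [-0.0026, 0.0, -0.0249])
6.0 ([-0.001, -0.0201, 0.0001], [-0.0035, 0.0, -0.0332])
7.5 ([-0.0016, -0.0251, 0.0002], [-0.0044, 0.0, -0.0414])
3 ([-0.0003, -0.0101, 0.0], [-0.0017, 0.0, -0.0166])
6 ([-0.001, -0.0201, 0.0001], [-0.0035, 0.0, -0.0332])
9 ([-0.0024, -0.0301, 0.0002], [-0.0052, 0.0, -0.0497])
12 ([-0.0042, -0.04, 0.0004], [-0.007, 0.0, -0.0663])
15 ([-0.0065, -0.0498, 0.0007], [-0.0087, 0.0, -0.0829])
(array([ 0.58767097, -0.01916481]), np.float64(30.247683803817953))
```

Request:
apply_moves:
  claw: [-1,-1,-1,-1,-1]
  travel:
    - [-0.001,-0.005,0.002]
    - [-0.002,-0.01,0.004]
    - [-0.003,-0.015,0.004]
    - [-0.003,-0.02,0.004]
    - [-0.004,-0.025,0.004]
  turn:
    - [-0.001,0,-0.0083]
    - [-0.0017,0,-0.0166]
    - [-0.0026,0,-0.0249]
    - [-0.0035,0,-0.0332]
    - [-0.0044,0,-0.0415]

```text
t: 2.92
tcp_pos: [0.6781, 0.1098, 0.0225]
tool_rot: [0.881, 0.47, -0.045, 0.025]
force: [-0.2, -0.2, -0.5]
finger_gap: -0.002
gripper_force: 0.0
```

Request:
apply_moves:
  claw: [-1,-1,-1,-1,-1]
  travel:
    - [-0.0002,-0.0067,0]
    - [-0.0006,-0.0134,0]
    - [-0.001,-0.0201,0.0001]
    - [-0.0018,-0.0268,0.0002]
    - [-0.0028,-0.0335,0.0003]
  turn:
    - [-0.0012,0,-0.0111]
    - [-0.0023,0,-0.0221]
    - [-0.0035,0,-0.0332]
    - [-0.0046,0,-0.0442]
    - [-0.0058,0,-0.0553]

```text
t: 3.33
tcp_pos: [0.6543, 0.1228, 0.022]
tool_rot: [0.837, 0.545, -0.043, 0.029]
force: [-0.3, -0.3, 0.1]
finger_gap: -0.002
gripper_force: 0.0
```

Run:
```python
from h import *
from station import manip
s=manip.sense(); p0,R0=now(s); print(s['t'],polar(s),np.round(s['q'],3),s['force'])
print('tool x ang',np.degrees(np.arctan2(R0[1,0],R0[0,0])),'tiltz',R0[:,2])
d=manip.snapshot('top'); print(measure(d)[:2]); cv2.imwrite('pics/b.png',cv2.resize(d['pixels'][110:275,215:365,::-1],None,fx=3,fy=3))
```

```text
3.3333 (np.float64(0.1537), np.float64(64.57), array([0.6543, 0.1228, 0.022 ])) [ 0.065  0.818  1.39  -0.112  0.982  0.545] [-0.34261322 -0.33027042  0.07909522]
tool x ang 66.18237977308877 tiltz [-0.03985582 -0.09557962 -0.99462357]
(array([ 0.58840883, -0.01613534]), np.float64(30.398128463278752))
```

View pics/b.png

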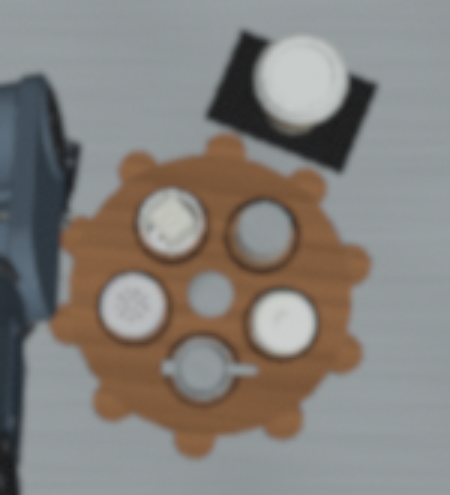

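The disc hasn't turned and no force shows, even though the reported TCP sits at a grip. I'll find the real fingertip in other views.

Run:
```python
from h import *
from station import manip
s=manip.sense(); tcp=np.array(s['tcp_pos']); print(s['t'],tcp)
def proj(d,X):
    c=d['R']@X+d['t']; u=d['intrinsics']@c; return u[:2]/u[2]
out=[]
for n in ('side','wrist','top'):
    d=manip.snapshot(n); im=d['pixels'][...,::-1].copy()
    g=[np.r_[C+.139*np.array([np.cos(a),np.sin(a)]),.034] for a in np.radians(np.arange(10)*36+30.3)]
    sc=4 if n!='wrist' else 1
    im=cv2.resize(im,None,fx=sc,fy=sc,interpolation=cv2.INTER_CUBIC)
    for X in g: cv2.circle(im,tuple((proj(d,X)*sc).astype(int)),3,(0,255,0),-1)
    u=proj(d,tcp); cv2.circle(im,tuple((u*sc).astype(int)),4,(0,0,255),-1)
    print(n,u)
    if n!='wrist':
        x,y=(u*sc).astype(int); im=im[max(0,y-150):y+150,max(0,x-200):x+200]
        im=cv2.copyMakeBorder(im,0,300-im.shape[0],0,400-im.shape[1],0)
    else: im=cv2.resize(im,(400,300))
    out.append(im)
cv2.imwrite('pics/c.png',np.vstack([np.hstack(out[:2]),np.hstack([out[2],out[2]*0])]))
```

```text
3.3833 [0.65262157 0.12341645 0.02182915]
side [288.10331246 189.838498  ]
wrist [280.23210053 242.08461903]
top [237.30624674 185.91287293]
```

View pics/c.png

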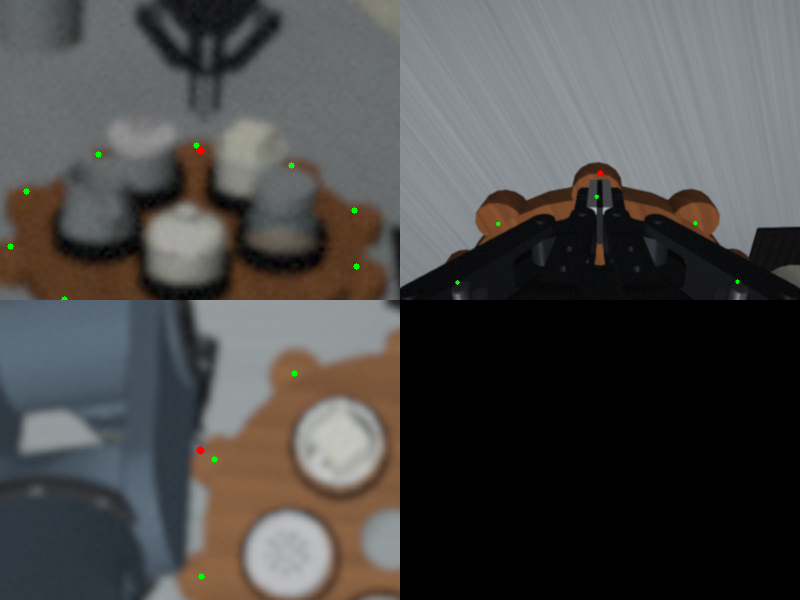

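The side view puts the fingertips at crop pixel (207,110), clearly above the projected TCP at (200,150), so the fingers are passing over the grip. Depth will give me the real tip position.

Run:
```python
from h import *
from station import manip
d=manip.snapshot('side'); K,R,t=d['intrinsics'],d['R'],d['t']
s=manip.sense(); tcp,R0=now(s); print(tcp,s['finger_gap'])
v,u=np.mgrid[0:420,0:560]; z=d['depth']
P=np.stack([(u-K[0,2])/K[0,0]*z,(v-K[1,2])/K[1,1]*z,z],-1); W=(P-t)@R
T=(W-tcp)@R0   # tool coordinates
for vv in range(165,200,2):
    print(vv,[tuple((T[vv,uu]*1000).astype(int)) for uu in (286,288,290,292)],(W[vv,290]*1000).astype(int))
```

```text
[0.65511537 0.12241167 0.02194157] -0.001341565492407283
165 [(np.int64(-14), np.int64(-12), np.int64(-94)), (np.int64(-14), np.int64(-5), np.int64(-95)), (np.int64(253), np.int64(-9), np.int64(-5)), (np.int64(-21), np.int64(7), np.int64(-98))] [748 356   1]
167 [(np.int64(-17), np.int64(-11), np.int64(-88)), (np.int64(-14), np.int64(-5), np.int64(-87)), (np.int64(239), np.int64(-8), np.int64(-1)), (np.int64(-14), np.int64(7), np.int64(-88))] [744 343  -1]
169 [(np.int64(-14), np.int64(-11), np.int64(-80)), (np.int64(-13), np.int64(-5), np.int64(-80)), (np.int64(-12), np.int64(1), np.int64(-80)), (np.int64(-13), np.int64(8), np.int64(-81))] [654 117 103]
171 [(np.int64(-14), np.int64(-11), np.int64(-73)), (np.int64(-15), np.int64(-4), np.int64(-74)), (np.int64(-9), np.int64(1), np.int64(-72)), (np.int64(-15), np.int64(8), np.int64(-74))] [655 120  94]
173 [(np.int64(0), np.int64(-12), np.int64(-61)), (np.int64(-10), np.int64(-4), np.int64(-65)), (np.int64(-13), np.int64(2), np.int64(-66)), (np.int64(-7), np.int64(8), np.int64(-65))] [654 115  89]
175 [(np.int64(-4), np.int64(-11), np
[... 1843 characters left out ...]
int64(-47), np.int64(6), np.int64(-7)), (np.int64(-113), np.int64(14), np.int64(-35))] [641  77  34]
195 [(np.int64(-62), np.int64(-6), np.int64(-6)), (np.int64(-58), np.int64(0), np.int64(-5)), (np.int64(-92), np.int64(8), np.int64(-19)), (np.int64(-111), np.int64(15), np.int64(-27))] [625  37  50]
197 [(np.int64(-71), np.int64(-5), np.int64(-2)), (np.int64(-76), np.int64(1), np.int64(-5)), (np.int64(-86), np.int64(8), np.int64(-10)), (np.int64(-106), np.int64(15), np.int64(-18))] [627  41  41]
199 [(np.int64(-83), np.int64(-4), np.int64(0)), (np.int64(-84), np.int64(1), np.int64(-1)), (np.int64(-115), np.int64(9), np.int64(-15)), (np.int64(-123), np.int64(16), np.int64(-18))] [617  14  49]
```

The true tips end about 33 mm short of the reported TCP along tool z, at roughly z = 56 mm. That means the gripper is offset along its axis and has touched nothing. I'll go back over the notch at 48° and allow for this.

Run:
```python
from h import *
from station import manip
s=manip.sense(); p0,R0=now(s); print(s['t'],polar(s))
A=target(48.3,.1505,.022); print('back',rel(p0,R0,*A)); print('down',rel(*A,*target(48.3,.1505,-.013)))
```

```text
3.5833 (np.float64(0.1537), np.float64(64.23), array([0.6551, 0.1224, 0.0219]))
back ([-0.0127, 0.0513, 0.0014], [0.0111, -0.0005, 0.0977])
down ([0.0046, 0.0, 0.0435], [0.0, 0.0, 0.0])
```

Request:
apply_moves:
  claw: [-1,-1,-1,-1,-1]
  travel:
    - [0,0.017,0]
    - [-0.004,0.035,0]
    - [-0.0127,0.0513,0.0]
    - [-0.0127,0.0513,0.0]
    - [-0.0127,0.0513,0.0]
  turn:
    - [0.0035,0,0.03]
    - [0.007,0,0.065]
    - [0.0111,0,0.0977]
    - [0.0111,0,0.0977]
    - [0.0111,0,0.0977]

```text
t: 4.0
tcp_pos: [0.6886, 0.0956, 0.0227]
tool_rot: [0.911, 0.409, -0.047, 0.021]
force: [-0.5, 0.2, 0.1]
finger_gap: -0.0
gripper_force: 0.0
```

```bash
cat >> h.py <<'E'
def tipz(d,tcp,R0):
    """lowest visible finger points (tool frame) from the side view depth"""
    K,R,t=d['intrinsics'],d['R'],d['t']; v,u=np.mgrid[0:420,0:560]; z=d['depth']
    P=np.stack([(u-K[0,2])/K[0,0]*z,(v-K[1,2])/K[1,1]*z,z],-1); T=((P-t)@R-tcp)@R0
    m=(abs(T[...,0])<20)&(abs(T[...,1])<14)&(T[...,2]>-70)&(T[...,2]<.03)&(z>0)&(d['pixels'].max(2)<200)
    q=T[m&(T[...,2]>-.07)&(T[...,2]<-.0)]; return q
E
python3 - <<'E'
from h import *
from station import manip
s=manip.sense(); p0,R0=now(s); print(s['t'],polar(s),np.round(s['q'],3),'x ang',np.degrees(np.arctan2(R0[1,0],R0[0,0])))
print('down',rel(p0,R0,*target(48.3,.1505,-.013)))
d=manip.snapshot('side'); K,R,t=d['intrinsics'],d['R'],d['t']; c=R@p0+t; u,v=(K@c)[:2]/c[2]; print(u,v)
z=d['depth']; vv,uu=np.mgrid[0:420,0:560]; W=(np.stack([(uu-K[0,2])/K[0,0]*z,(vv-K[1,2])/K[1,1]*z,z],-1)-t)@R; T=(W-p0)@R0
for r in range(int(v)-18,int(v)+1): print(r,[(T[r,cc]*1000).astype(int).tolist() for cc in range(int(u)-3,int(u)+6,2)])
E
```

```text
4.0 (np.float64(0.15), np.float64(48.05), array([0.6886, 0.0956, 0.0227])) [ 0.014  0.857  1.282 -0.086  1.074  0.785] x ang 48.33723855593497
down ([0.0052, -0.0008, 0.0443], [-0.0003, -0.0004, 0.0002])
300.74854081912963 191.81964269020688
173 [[186, -80, 6], [-8, -9, -69], [-7, -2, -70], [-10, 5, -73], [-13, 13, -75]]
174 [[179, -77, 7], [-9, -8, -66], [-8, -2, -67], [-10, 5, -69], [-7, 11, -69]]
175 [[159, -70, 3], [-9, -8, -62], [-11, -1, -65], [-11, 5, -66], [-7, 11, -66]]
176 [[165, -72, 10], [-6, -9, -58], [-9, -1, -60], [-14, 7, -64], [-6, 11, -62]]
177 [[144, -65, 6], [-7, -8, -55], [-9, -1, -57], [-14, 7, -60], [-9, 13, -60]]
178 [[142, -64, 9], [-6, -8, -51], [-12, 0, -54], [-13, 7, -56], [-6, 12, -55]]
179 [[132, -60, 9], [-17, -4, -51], [-9, 0, -50], [-6, 5, -50], [-5, 12, -51]]
180 [[128, -58, 11], [-15, -5, -47], [-10, 0, -47], [-5, 5, -46], [-8, 13, -49]]
181 [[116, -54, 10], [-8, -6, -41], [-13, 1, -44], [-7, 6, -43], [-6, 13, -44]]
182 [[111, -52, 12], [-77, 15, -65], [-13, 2, -41], [-10, 8, -41], [116, -23, 8]]
183 [[-83, 10, -63], [-78, 15, -62], [-79, 23, -64], [-73, 27, -63], [118, -23, 12]]
184 [[-93, 14, -64], [-84, 18, -62], [-80, 23, -61], [-84, 31, -64], [-78, 36, -63]]
185 [[-101, 17, -64], [-97, 22, -63], [-90, 26, -62], [-92, 34, -64], [-90, 40, -65]]
186 [[-104, 18, -62], [-104, 25, -63], [-95, 28, -60], [-94, 35, -62], [-88, 39, -60]]
187 [[-102, 18, -57], [-107, 26, -61], [-106, 32, -62], [-1269, 394, -549], [-89, 40, -57]]
188 [[-101, 18, -54], [-106, 26, -57], [-100, 31, -56], [-101, 37, -58], [-90, 40, -54]]
189 [[-107, 20, -53], [-102, 25, -52], [-106, 33, -55], [-96, 36, -52], [-89, 40, -51]]
190 [[-106, 20, -49], [-103, 25, -49], [-101, 31, -50], [-98, 37, -50], [-85, 40, -46]]
191 [[-103, 19, -45], [-103, 26, -46], [-105, 33, -48], [-95, 36, -45], [-85, 40, -42]]
```

Request:
apply_moves:
  claw: [-1,-1,-1,-1,-1]
  travel:
    - [0.002,-0.0008,0.012]
    - [0.003,-0.0008,0.024]
    - [0.005,-0.0008,0.036]
    - [0.0052,-0.0008,0.044]
    - [0.0052,-0.0008,0.044]
  turn:
    - [0,0,0]
    - [0,0,0]
    - [0,0,0]
    - [0,0,0]
    - [0,0,0]

```text
t: 4.47
tcp_pos: [0.6854, 0.0976, -0.0155]
tool_rot: [0.911, 0.409, -0.05, 0.02]
force: [0.0, -0.2, -0.1]
finger_gap: 0.001
gripper_force: 0.0
```

Request:
apply_moves:
  claw: [-1,-1,-1,-1,-1]
  travel:
    - [0,-0.004,0]
    - [-0.0002,-0.008,0]
    - [-0.0004,-0.012,0]
    - [-0.0007,-0.0165,0]
    - [-0.001,-0.0201,0]
  turn:
    - [-0.0007,0,-0.0066]
    - [-0.0014,0,-0.0132]
    - [-0.0021,0,-0.02]
    - [-0.0028,0,-0.0266]
    - [-0.0035,0,-0.0332]

```text
t: 4.88
tcp_pos: [0.6757, 0.1077, -0.0119]
tool_rot: [0.888, 0.457, -0.046, 0.024]
force: [0.3, 0.2, 0.6]
finger_gap: 0.003
gripper_force: 0.3
```

Run:
```python
from h import *
from station import manip
s=manip.sense(); p0,R0=now(s); print(s['t'],polar(s),np.round(s['q'],3),'x ang',np.degrees(np.arctan2(R0[1,0],R0[0,0])),s['force'])
d=manip.snapshot('top'); print(measure(d)[:2])
A=target(0,.1505,0)
for i in range(1,6): print(2.5*i,rel(*A,*target(2.5*i,.1505,0)))
```

```text
4.8833 (np.float64(0.1515), np.float64(54.75), array([ 0.6757,  0.1077, -0.0119])) [ 0.035  0.888  1.331 -0.098  0.987  0.712] x ang 54.463665384712506 [0.29229361 0.16336112 0.56055598]
(array([ 0.58777495, -0.01855029]), np.float64(30.813859840593242))
2.5 ([-0.0002, -0.0082, 0.0], [-0.0015, 0.0, -0.0138])
5.0 ([-0.0007, -0.0164, 0.0001], [-0.0029, -0.0, -0.0276])
7.5 ([-0.0016, -0.0246, 0.0002], [-0.0044, 0.0, -0.0414])
10.0 ([-0.0028, -0.0327, 0.0003], [-0.0058, -0.0, -0.0553])
12.5 ([-0.0044, -0.0407, 0.0005], [-0.0073, 0.0, -0.0691])
```

Request:
apply_moves:
  claw: [-1,-1,-1,-1,-1]
  travel:
    - [-0.0002,-0.0067,0]
    - [-0.0006,-0.0134,0]
    - [-0.001,-0.0201,0.0001]
    - [-0.0018,-0.0268,0.0002]
    - [-0.0028,-0.0335,0.0003]
  turn:
    - [-0.0012,0,-0.0111]
    - [-0.0023,0,-0.0221]
    - [-0.0035,0,-0.0332]
    - [-0.0046,0,-0.0442]
    - [-0.0058,0,-0.0553]

```text
t: 5.35
tcp_pos: [0.6529, 0.1213, -0.012]
tool_rot: [0.845, 0.533, -0.043, 0.028]
force: [0.8, -1.2, 1.0]
finger_gap: 0.003
gripper_force: 0.4
```

Run:
```python
from h import *
from station import manip
s=manip.sense(); p0,R0=now(s); print(s['t'],polar(s),'x ang',np.degrees(np.arctan2(R0[1,0],R0[0,0])),s['force'])
d=manip.snapshot('top'); print(measure(d)[:2])
```

```text
5.35 (np.float64(0.1517), np.float64(64.81), array([ 0.6529,  0.1213, -0.012 ])) x ang 64.45462712722659 [ 0.77190216 -1.15676157  1.01952025]
(array([ 0.58829704, -0.01674744]), np.float64(4.79587077091568))
```

The disc now turns with the finger: about 10.5° so far, at 1 N. I'll carry on.

Request:
apply_moves:
  claw: [-1,-1,-1,-1,-1]
  travel:
    - [-0.0002,-0.0082,0]
    - [-0.0007,-0.0164,0.0001]
    - [-0.0016,-0.0246,0.0002]
    - [-0.0028,-0.0327,0.0003]
    - [-0.0044,-0.0407,0.0005]
  turn:
    - [-0.0015,0,-0.0138]
    - [-0.0029,0,-0.0276]
    - [-0.0044,0,-0.0414]
    - [-0.0058,0,-0.0553]
    - [-0.0073,0,-0.0691]

```text
t: 5.82
tcp_pos: [0.6221, 0.1323, -0.012]
tool_rot: [0.782, 0.621, -0.04, 0.033]
force: [1.2, -0.6, 0.4]
finger_gap: 0.002
gripper_force: 0.4
```

Request:
apply_moves:
  claw: [-1,-1,-1,-1,-1]
  travel:
    - [-0.0002,-0.0082,0]
    - [-0.0007,-0.0164,0.0001]
    - [-0.0016,-0.0246,0.0002]
    - [-0.0028,-0.0327,0.0003]
    - [-0.0044,-0.0407,0.0005]
  turn:
    - [-0.0015,0,-0.0138]
    - [-0.0029,0,-0.0276]
    - [-0.0044,0,-0.0414]
    - [-0.0058,0,-0.0553]
    - [-0.0073,0,-0.0691]

```text
t: 6.23
tcp_pos: [0.5897, 0.1363, -0.012]
tool_rot: [0.71, 0.703, -0.036, 0.037]
force: [1.3, 0.6, 0.7]
finger_gap: 0.002
gripper_force: 0.4
```

Request:
apply_moves:
  claw: [-1,-1,-1,-1,-1]
  travel:
    - [-0.0002,-0.0082,0]
    - [-0.0007,-0.0164,0.0001]
    - [-0.0016,-0.0246,0.0002]
    - [-0.0028,-0.0327,0.0003]
    - [-0.0044,-0.0407,0.0005]
  turn:
    - [-0.0015,0,-0.0138]
    - [-0.0029,0,-0.0276]
    - [-0.0044,0,-0.0414]
    - [-0.0058,0,-0.0553]
    - [-0.0073,0,-0.0691]

```text
t: 6.65
tcp_pos: [0.5571, 0.1332, -0.0121]
tool_rot: [0.629, 0.776, -0.031, 0.041]
force: [0.3, 0.9, -0.6]
finger_gap: 0.003
gripper_force: 0.5
```

Run:
```python
from h import *
from station import manip
s=manip.sense(); p0,R0=now(s); print(s['t'],polar(s),'x ang',np.degrees(np.arctan2(R0[1,0],R0[0,0])),R0[:,2].round(3),s['force'],np.round(s['q'],2))
d=manip.snapshot('top'); print(measure(d)[:2])
```

```text
6.65 (np.float64(0.1524), np.float64(101.8), array([ 0.5571,  0.1332, -0.0121])) x ang 101.93345623701649 [ 0.024 -0.1   -0.995] [ 0.32271983  0.90356282 -0.58410453] [ 0.1   0.77  1.7  -0.17  0.66  0.02]
(array([ 0.58849799, -0.01591065]), np.float64(4.967948817756773))
```

Request:
apply_moves:
  claw: [-1,-1,-1,-1,-1]
  travel:
    - [-0.0002,-0.0082,0]
    - [-0.0007,-0.0164,0.0001]
    - [-0.0016,-0.0246,0.0002]
    - [-0.0028,-0.0327,0.0003]
    - [-0.0044,-0.0407,0.0005]
  turn:
    - [-0.0015,0,-0.0138]
    - [-0.0029,0,-0.0276]
    - [-0.0044,0,-0.0414]
    - [-0.0058,0,-0.0553]
    - [-0.0073,0,-0.0691]

```text
t: 7.12
tcp_pos: [0.5261, 0.123, -0.0122]
tool_rot: [0.541, 0.839, -0.027, 0.045]
force: [1.2, 0.7, 0.5]
finger_gap: 0.004
gripper_force: 0.6
```

Request:
apply_moves:
  claw: [-1,-1,-1,-1,-1]
  travel:
    - [-0.0002,-0.0082,0]
    - [-0.0007,-0.0164,0.0001]
    - [-0.0016,-0.0246,0.0002]
    - [-0.0028,-0.0327,0.0003]
    - [-0.0044,-0.0407,0.0005]
  turn:
    - [-0.0015,0,-0.0138]
    - [-0.0029,0,-0.0276]
    - [-0.0044,0,-0.0414]
    - [-0.0058,0,-0.0553]
    - [-0.0073,0,-0.0691]

```text
t: 7.53
tcp_pos: [0.4977, 0.1063, -0.0123]
tool_rot: [0.446, 0.893, -0.022, 0.047]
force: [0.5, 1.1, 0.4]
finger_gap: 0.004
gripper_force: 0.7
```

Run:
```python
from h import *
from station import manip
s=manip.sense(); p0,R0=now(s); print(s['t'],polar(s),'x ang',np.degrees(np.arctan2(R0[1,0],R0[0,0])),R0[:,2].round(3),s['force'],np.round(s['q'],2))
d=manip.snapshot('top'); print(measure(d)[:2])
```

```text
7.5333 (np.float64(0.1522), np.float64(126.53), array([ 0.4977,  0.1063, -0.0123])) x ang 126.89603697635303 [ 0.065 -0.082 -0.995] [0.46554036 1.12233088 0.36689819] [ 0.05  0.72  1.91 -0.19  0.46 -0.43]
(array([ 0.58843055, -0.01589505]), np.float64(29.49865410155721))
```

Request:
apply_moves:
  claw: [-1,-1,-1,-1,-1]
  travel:
    - [-0.0002,-0.0082,0]
    - [-0.0007,-0.0164,0.0001]
    - [-0.0016,-0.0246,0.0002]
    - [-0.0028,-0.0327,0.0003]
    - [-0.0044,-0.0407,0.0005]
  turn:
    - [-0.0015,0,-0.0138]
    - [-0.0029,0,-0.0276]
    - [-0.0044,0,-0.0414]
    - [-0.0058,0,-0.0553]
    - [-0.0073,0,-0.0691]

```text
t: 8.0
tcp_pos: [0.4735, 0.0838, -0.0125]
tool_rot: [0.347, 0.937, -0.017, 0.049]
force: [-0.5, 1.4, 1.2]
finger_gap: 0.004
gripper_force: 0.7
```

Request:
apply_moves:
  claw: [-1,-1,-1,-1,-1]
  travel:
    - [-0.0002,-0.0082,0]
    - [-0.0007,-0.0164,0.0001]
    - [-0.0016,-0.0246,0.0002]
    - [-0.0028,-0.0327,0.0003]
    - [-0.0044,-0.0407,0.0005]
  turn:
    - [-0.0015,0,-0.0138]
    - [-0.0029,0,-0.0276]
    - [-0.0044,0,-0.0414]
    - [-0.0058,0,-0.0553]
    - [-0.0073,0,-0.0691]

```text
t: 8.42
tcp_pos: [0.4545, 0.0567, -0.0127]
tool_rot: [0.243, 0.969, -0.012, 0.051]
force: [-0.2, 1.7, 0.7]
finger_gap: 0.0
gripper_force: 0.8
```

Run:
```python
from h import *
from station import manip
s=manip.sense(); p0,R0=now(s); print(s['t'],polar(s),'x ang',np.degrees(np.arctan2(R0[1,0],R0[0,0])),R0[:,2].round(3),s['force'],np.round(s['q'],2))
d=manip.snapshot('top'); print(measure(d)[:2])
```

```text
8.4167 (np.float64(0.1522), np.float64(151.48), array([ 0.4545,  0.0567, -0.0127])) x ang 151.88314714605986 [ 0.093 -0.047 -0.995] [-0.17954281  1.74702209  0.69905943] [-0.09  0.7   2.07 -0.14  0.28 -1.04]
(array([ 0.58918992, -0.01618382]), np.float64(18.251860469995385))
```

Request:
apply_moves:
  claw: [-1,-1,-1,-1,-1]
  travel:
    - [-0.0002,-0.0082,0]
    - [-0.0007,-0.0164,0.0001]
    - [-0.0016,-0.0246,0.0002]
    - [-0.0028,-0.0327,0.0003]
    - [-0.0044,-0.0407,0.0005]
  turn:
    - [-0.0015,0,-0.0138]
    - [-0.0029,0,-0.0276]
    - [-0.0044,0,-0.0414]
    - [-0.0058,0,-0.0553]
    - [-0.0073,0,-0.0691]

```text
t: 8.88
tcp_pos: [0.4425, 0.0263, -0.0129]
tool_rot: [0.136, 0.989, -0.006, 0.052]
force: [-0.1, 1.1, 0.0]
finger_gap: -0.006
gripper_force: 0.6
```

Run:
```python
from h import *
from station import manip
s=manip.sense(); p0,R0=now(s); print(s['t'],polar(s),'x ang',np.degrees(np.arctan2(R0[1,0],R0[0,0])),R0[:,2].round(3),s['force'],np.round(s['q'],2))
d=manip.snapshot('top'); print(measure(d)[:2])
```

```text
8.8833 (np.float64(0.1519), np.float64(163.81), array([ 0.4425,  0.0263, -0.0129])) x ang 164.3624652514876 [ 0.101 -0.026 -0.995] [-0.09719159  1.10310448  0.0229451 ] [-0.19  0.7   2.12 -0.03  0.22 -1.46]
(array([ 0.58858269, -0.01588347]), np.float64(30.66351707332099))
```

Request:
apply_moves:
  claw: [-1,-1,-1,-1,-1]
  travel:
    - [-0.0002,-0.0082,0]
    - [-0.0007,-0.0164,0.0001]
    - [-0.0016,-0.0246,0.0002]
    - [-0.0028,-0.0327,0.0003]
    - [-0.0044,-0.0407,0.0005]
  turn:
    - [-0.0015,0,-0.0138]
    - [-0.0029,0,-0.0276]
    - [-0.0044,0,-0.0414]
    - [-0.0058,0,-0.0553]
    - [-0.0073,0,-0.0691]

```text
t: 9.35
tcp_pos: [0.4368, -0.0057, -0.0131]
tool_rot: [0.027, 0.998, -0.0, 0.052]
force: [0.1, 1.1, -0.6]
finger_gap: -0.001
gripper_force: 1.0
```

Request:
apply_moves:
  claw: [-1,-1,-1,-1,-1]
  travel:
    - [-0.0002,-0.0082,0]
    - [-0.0007,-0.0164,0.0001]
    - [-0.0016,-0.0246,0.0002]
    - [-0.0028,-0.0327,0.0003]
    - [-0.0044,-0.0407,0.0005]
  turn:
    - [-0.0015,0,-0.0138]
    - [-0.0029,0,-0.0276]
    - [-0.0044,0,-0.0414]
    - [-0.0058,0,-0.0553]
    - [-0.0073,0,-0.0691]

```text
t: 9.77
tcp_pos: [0.4382, -0.0383, -0.0132]
tool_rot: [-0.081, 0.995, 0.006, 0.052]
force: [-1.6, 1.7, 0.1]
finger_gap: -0.004
gripper_force: 0.8
```

Run:
```python
from h import *
from station import manip
s=manip.sense(); p0,R0=now(s); print(s['t'],polar(s),'x ang',np.degrees(np.arctan2(R0[1,0],R0[0,0])),R0[:,2].round(3),s['force'],np.round(s['q'],2))
d=manip.snapshot('top'); print(measure(d)[:2])
```

```text
9.7667 (np.float64(0.1517), np.float64(188.44), array([ 0.4382, -0.0383, -0.0132])) x ang -170.65946674898365 [ 0.102  0.021 -0.995] [-1.59059258  1.66809015  0.05589331] [-0.39  0.7   2.13  0.25  0.23 -2.36]
(array([ 0.59018202, -0.01607811]), np.float64(19.042061123247834))
```

The jug's spoke is at 307°, with 30.7° to go, but joint 6 is nearing its limit. I'll lift out, turn the tool half a turn, which gives the same fingers, and go back into this notch.

Request:
apply_moves:
  claw: [-1,-1,-1,-1,-1]
  travel:
    - [0,0.006,0]
    - [0,0.008,-0.02]
    - [0,0.008,-0.05]
    - [0,0.008,-0.09]
    - [0,0.008,-0.1]
  turn:
    - [0,0,0]
    - [0,0,0]
    - [0,0,0]
    - [0,0,0]
    - [0,0,0.02]

```text
t: 10.23
tcp_pos: [0.4303, -0.0335, 0.0693]
tool_rot: [-0.049, 0.997, 0.006, 0.054]
force: [-0.0, -0.7, 0.4]
finger_gap: -0.002
gripper_force: 0.0
```

Request:
apply_moves:
  claw: [-1,-1,-1,-1,-1]
  travel:
    - [0,0,0]
    - [0,0,0]
    - [0,0,0]
    - [0,0,0]
    - [0,0,0]
  turn:
    - [0,0,0.19]
    - [0,0,0.19]
    - [0,0,0.19]
    - [0,0,0.19]
    - [0,0,0.19]

```text
t: 10.65
tcp_pos: [0.4295, -0.0331, 0.0667]
tool_rot: [0.249, 0.967, 0.022, 0.048]
force: [0.4, -0.3, -0.0]
finger_gap: -0.0
gripper_force: 0.0
```

Request:
apply_moves:
  claw: [-1,-1,-1,-1,-1]
  travel:
    - [0,0,0]
    - [0,0,0]
    - [0,0,0]
    - [0,0,0]
    - [0,0,0]
  turn:
    - [0,0,0.19]
    - [0,0,0.19]
    - [0,0,0.19]
    - [0,0,0.19]
    - [0,0,0.19]

```text
t: 11.07
tcp_pos: [0.4295, -0.0331, 0.0666]
tool_rot: [0.522, 0.851, 0.035, 0.039]
force: [0.4, -0.1, 1.0]
finger_gap: 0.001
gripper_force: 0.0
```

Run:
```python
from h import *
from station import manip
s=manip.sense(); p0,R0=now(s); print(s['t'],polar(s),'x ang',np.degrees(np.arctan2(R0[1,0],R0[0,0])),R0[:,2].round(3),s['force'],np.round(s['q'],2))
d=manip.snapshot('top'); c,ph=measure(d)[:2]; print(c,ph)
```

```text
11.0667 (np.float64(0.1597), np.float64(186.14), array([ 0.4295, -0.0331,  0.0666])) x ang 116.85543223765966 [ 0.104  0.019 -0.994] [ 0.44735178 -0.07016151  1.04177945] [-0.38  0.5   2.11  0.13  0.45 -0.97]
[ 0.5897745  -0.01611221] 19.98102550984084
```

Request:
apply_moves:
  claw: [-1,-1,-1,-1,-1]
  travel:
    - [0,0,0]
    - [0,0,0]
    - [0,0,0]
    - [0,0,0]
    - [0,0,0]
  turn:
    - [0,0,0.2]
    - [0,0,0.2]
    - [0,0,0.2]
    - [0,0,0.2]
    - [0,0,0.2]

```text
t: 11.53
tcp_pos: [0.4295, -0.0332, 0.0666]
tool_rot: [0.758, 0.65, 0.046, 0.027]
force: [0.3, -0.5, -0.2]
finger_gap: 0.003
gripper_force: 0.0
```

Request:
apply_moves:
  claw: [-1,-1,-1,-1,-1]
  travel:
    - [0,0,0]
    - [0,0,0]
    - [0,0,0]
    - [0,0,0]
    - [0,0,0]
  turn:
    - [0,0,0.2]
    - [0,0,0.2]
    - [0,0,0.2]
    - [0,0,0.2]
    - [0,0,0.2]

```text
t: 11.95
tcp_pos: [0.4294, -0.0333, 0.0665]
tool_rot: [0.921, 0.386, 0.052, 0.011]
force: [0.4, -0.8, -0.6]
finger_gap: -0.0
gripper_force: 0.0
```

Request:
apply_moves:
  claw: [-1,-1,-1,-1,-1]
  travel:
    - [0,0,0]
    - [0,0,0]
    - [0,0,0]
    - [0,0,0]
    - [0,0,0]
  turn:
    - [0,0,0.19]
    - [0,0,0.19]
    - [0,0,0.19]
    - [0,0,0.19]
    - [0,0,0.19]

```text
t: 12.37
tcp_pos: [0.4295, -0.0333, 0.0665]
tool_rot: [0.994, 0.098, 0.053, -0.004]
force: [0.0, -0.8, -0.6]
finger_gap: 0.002
gripper_force: 0.0
```

Run:
```python
from h import *
from station import manip
s=manip.sense(); p0,R0=now(s); print(s['t'],polar(s),'x ang',np.degrees(np.arctan2(R0[1,0],R0[0,0])),R0[:,2].round(3),np.round(s['q'],2))
F=np.diag([-1,-1,1.])
def T(th,r,z): p,R=target(th,r,z); return p,R@F
print('align',rel(p0,R0,*T(183,.1505,.05))); print('down',rel(p0,R0,*T(183,.1505,-.013)))
A=T(0,.1505,0)
for st in (2,2.5):
  for i in range(1,6): print(st*i,rel(*A,*T(st*i,.1505,0)))
d=manip.snapshot('top'); print(measure(d)[:2])
```

```text
12.3667 (np.float64(0.1598), np.float64(186.2), array([ 0.4295, -0.0333,  0.0665])) x ang 11.278295501985989 [ 0.104  0.019 -0.994] [-0.38  0.5   2.11  0.13  0.45  0.88]
align ([0.0105, -0.0095, 0.0219], [-0.0042, -0.0004, 0.0457])
down ([0.0022, -0.0096, 0.1002], [-0.0042, -0.0004, 0.0457])
2 ([0.0001, 0.0066, 0.0], [0.0012, 0.0, -0.0111])
4 ([0.0005, 0.0131, 0.0], [0.0023, 0.0, -0.0221])
6 ([0.001, 0.0197, 0.0001], [0.0035, -0.0, -0.0332])
8 ([0.0018, 0.0262, 0.0002], [0.0046, 0.0, -0.0442])
10 ([0.0028, 0.0327, 0.0003], [0.0058, 0.0, -0.0553])
2.5 ([0.0002, 0.0082, 0.0], [0.0015, 0.0, -0.0138])
5.0 ([0.0007, 0.0164, 0.0001], [0.0029, 0.0, -0.0276])
7.5 ([0.0016, 0.0246, 0.0002], [0.0044, 0.0, -0.0414])
10.0 ([0.0028, 0.0327, 0.0003], [0.0058, 0.0, -0.0553])
12.5 ([0.0044, 0.0407, 0.0005], [0.0073, 0.0, -0.0691])
(array([ 0.58855667, -0.01606942]), np.float64(20.277379204488373))
```

Request:
apply_moves:
  claw: [-1,-1,-1,-1,-1]
  travel:
    - [0.009,-0.0096,0.02]
    - [0.007,-0.0096,0.04]
    - [0.005,-0.0096,0.07]
    - [0.0022,-0.0096,0.1]
    - [0.0022,-0.0096,0.1]
  turn:
    - [-0.004,0,0.0457]
    - [-0.004,0,0.0457]
    - [-0.004,0,0.0457]
    - [-0.0042,0,0.0457]
    - [-0.0042,0,0.0457]

```text
t: 12.83
tcp_pos: [0.4361, -0.0234, -0.0161]
tool_rot: [0.998, 0.03, 0.05, -0.003]
force: [-0.1, -0.3, -0.6]
finger_gap: -0.002
gripper_force: 0.0
```

Request:
apply_moves:
  claw: [-1,-1,-1,-1,-1]
  travel:
    - [0,0.004,0]
    - [0.0002,0.008,0]
    - [0.0004,0.012,0]
    - [0.0007,0.0165,0]
    - [0.001,0.0197,0]
  turn:
    - [0.0007,0,-0.0066]
    - [0.0014,0,-0.0132]
    - [0.0021,0,-0.02]
    - [0.0028,0,-0.0266]
    - [0.0035,0,-0.0332]

```text
t: 13.25
tcp_pos: [0.4399, -0.04, -0.0118]
tool_rot: [0.995, 0.082, 0.053, -0.004]
force: [0.3, 0.9, 0.3]
finger_gap: 0.001
gripper_force: 0.7
```

Run:
```python
from h import *
from station import manip
s=manip.sense(); p0,R0=now(s); print(s['t'],polar(s),'x ang',np.degrees(np.arctan2(R0[1,0],R0[0,0])),R0[:,2].round(3),np.round(s['q'],2),s['force'])
d=manip.snapshot('top'); print(measure(d)[:2])
```

```text
13.25 (np.float64(0.1504), np.float64(189.19), array([ 0.4399, -0.04  , -0.0118])) x ang 9.4750556719703 [ 0.105  0.017 -0.994] [-0.39  0.7   2.12  0.24  0.24  0.79] [0.28752021 0.93929435 0.27382062]
(array([ 0.59013689, -0.01596469]), np.float64(20.59936492794779))
```

Request:
apply_moves:
  claw: [-1,-1,-1,-1,-1]
  travel:
    - [0.0001,0.0066,0]
    - [0.0005,0.0131,0]
    - [0.001,0.0197,0.0001]
    - [0.0018,0.0262,0.0002]
    - [0.0028,0.0327,0.0003]
  turn:
    - [0.0012,0,-0.0111]
    - [0.0023,0,-0.0221]
    - [0.0035,0,-0.0332]
    - [0.0046,0,-0.0442]
    - [0.0058,0,-0.0553]

```text
t: 13.72
tcp_pos: [0.4451, -0.0648, -0.0119]
tool_rot: [0.984, 0.169, 0.052, -0.009]
force: [-1.4, 1.0, 0.6]
finger_gap: 0.001
gripper_force: 0.8
```

Request:
apply_moves:
  claw: [-1,-1,-1,-1,-1]
  travel:
    - [0.0001,0.0066,0]
    - [0.0005,0.0131,0]
    - [0.001,0.0197,0.0001]
    - [0.0018,0.0262,0.0002]
    - [0.0028,0.0327,0.0003]
  turn:
    - [0.0012,0,-0.0111]
    - [0.0023,0,-0.0221]
    - [0.0035,0,-0.0332]
    - [0.0046,0,-0.0442]
    - [0.0058,0,-0.0553]

```text
t: 14.13
tcp_pos: [0.4556, -0.0887, -0.012]
tool_rot: [0.966, 0.254, 0.05, -0.014]
force: [-2.4, -0.5, 0.9]
finger_gap: -0.003
gripper_force: 1.1
```

```bash
cat >> h.py <<'E'
def phase(d):
    m=measure(d)[3]; P=ray(d,big(m)[:,0],.034)[:,:2]-C; r=np.hypot(*P.T); th=np.arctan2(P[:,1],P[:,0])
    g=(r>.130)&(r<.168); A=np.c_[np.ones(g.sum()),np.cos(10*th[g]),np.sin(10*th[g])]
    k=np.linalg.lstsq(A,r[g],rcond=None)[0]; res=abs(A@k-r[g]); o=res<.008
    k=np.linalg.lstsq(A[o],r[g][o],rcond=None)[0]; return np.degrees(np.arctan2(k[2],k[1]))/10%36,g.sum(),k
E
python3 - <<'E'
from h import *
from station import manip
print(phase(dict(np.load('top0.npz'))))
s=manip.sense(); p0,R0=now(s); print(s['t'],polar(s),'x ang',np.degrees(np.arctan2(R0[1,0],R0[0,0])),R0[:,2].round(3),np.round(s['q'],2),s['force'])
d=manip.snapshot('top'); print(measure(d)[:2],phase(d))
cv2.imwrite('pics/e.png',cv2.resize(d['pixels'][110:275,215:365,::-1],None,fx=3,fy=3))
E
```

```text
(np.float64(30.31613751721372), np.int64(342), array([ 0.14192434,  0.0065198 , -0.00997797]))
14.1333 (np.float64(0.1513), np.float64(208.72), array([ 0.4556, -0.0887, -0.012 ])) x ang 29.49714076803026 [ 0.09   0.052 -0.995] [-0.5   0.7   2.05  0.26  0.35  0.31] [-2.41717447 -0.53945483  0.92267996]
(array([ 0.61908838, -0.02604289]), np.float64(15.765834524591256)) (np.float64(3.672523457922641), np.int64(262), array([0.14208127, 0.00950324, 0.00709001]))
```

View pics/e.png

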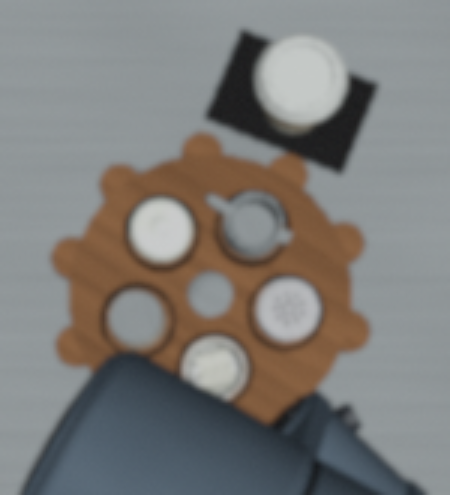

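The picture shows the jug at crop (252,225) with its handle to the left, about 10° short of the line to the mat. Everything else is upright.

Request:
apply_moves:
  claw: [-1,-1,-1,-1,-1]
  travel:
    - [0.0001,0.0066,0]
    - [0.0005,0.0131,0]
    - [0.001,0.0187,0.0001]
    - [0.0015,0.023,0.0002]
    - [0.0018,0.0262,0.0002]
  turn:
    - [0.0012,0,-0.0111]
    - [0.0023,0,-0.0221]
    - [0.0033,0,-0.0315]
    - [0.004,0,-0.039]
    - [0.0046,0,-0.0442]

```text
t: 14.6
tcp_pos: [0.4681, -0.107, -0.0122]
tool_rot: [0.946, 0.32, 0.05, -0.016]
force: [-1.4, -0.4, 1.9]
finger_gap: -0.001
gripper_force: 1.0
```

Request:
apply_moves:
  claw: [-1,-1]
  travel:
    - [0,0,0]
    - [0,0,0]
  turn:
    - [0,0,0]
    - [0,0,0]

```text
t: 14.77
tcp_pos: [0.4686, -0.1072, -0.0125]
tool_rot: [0.946, 0.319, 0.05, -0.016]
force: [-0.0, -0.0, 0.0]
finger_gap: 0.004
gripper_force: 0.2
```

Run:
```python
from h import *
from station import manip
s=manip.sense(); print(s['t'],polar(s),s['force'])
for _ in range(3): d=manip.snapshot('top'); print(phase(d)[:2])
```

```text
14.7667 (np.float64(0.1505), np.float64(217.31), array([ 0.4686, -0.1072, -0.0125])) [-0.03039153 -0.03801723  0.04142968]
(np.float64(12.829183677677014), np.int64(264))
(np.float64(12.794415565379285), np.int64(264))
(np.float64(12.800077887524932), np.int64(265))
```

Request:
apply_moves:
  claw: [-1,-1,-1,-1]
  travel:
    - [0,0.0012,0]
    - [0,0.0024,0]
    - [0,0.0034,0]
    - [0,0.0034,0]
  turn:
    - [0,0,-0.002]
    - [0,0,-0.004]
    - [0,0,-0.0055]
    - [0,0,-0.0055]

```text
t: 15.25
tcp_pos: [0.4699, -0.1093, -0.0129]
tool_rot: [0.943, 0.328, 0.05, -0.016]
force: [-0.2, -0.3, 0.2]
finger_gap: 0.003
gripper_force: 0.4
```

Run:
```python
from h import *
from station import manip
s=manip.sense(); print(s['t'],polar(s),s['force'])
for _ in range(2): d=manip.snapshot('top'); print(phase(d)[:2])
```

```text
15.25 (np.float64(0.1507), np.float64(218.24), array([ 0.4699, -0.1093, -0.0129])) [-0.17820676 -0.31436867  0.2296946 ]
(np.float64(13.599918365305513), np.int64(266))
(np.float64(13.61895811630255), np.int64(266))
```

The phase reads 13.6° against a goal of 13.75°. Next I'll back off, lift out, withdraw and check.

Request:
apply_moves:
  claw: [-1,-1,-1,-1,-1]
  travel:
    - [0,-0.005,0]
    - [0,-0.007,-0.01]
    - [0,-0.007,-0.04]
    - [0,-0.007,-0.08]
    - [0,-0.007,-0.13]
  turn:
    - [0,0,0]
    - [0,0,0]
    - [0,0,0]
    - [0,0,0]
    - [0,0,0]

```text
t: 15.77
tcp_pos: [0.456, -0.1107, 0.0906]
tool_rot: [0.943, 0.328, 0.049, -0.018]
force: [0.6, -0.4, -0.2]
finger_gap: 0.006
gripper_force: 0.0
```

Request:
apply_moves:
  claw: [-1,-1,-1,-1,-1]
  travel:
    - [0,0,-0.05]
    - [0,0.05,-0.09]
    - [-0.02,0.1,-0.09]
    - [-0.02,0.15,-0.09]
    - [-0.02,0.2,-0.09]
  turn:
    - [0,0,0]
    - [0,0,0]
    - [0,0,0]
    - [0,0,0]
    - [0,0,0]

```text
t: 16.18
tcp_pos: [0.5356, -0.2492, 0.1632]
tool_rot: [0.943, 0.328, 0.051, -0.015]
force: [1.6, -0.3, 0.0]
finger_gap: -0.001
gripper_force: 0.0
```

Run:
```python
from h import *
from station import manip
s=manip.sense(); print(s['t'],s['tcp_pos'],s['force'])
d=manip.snapshot('top'); print(phase(d)[:2],measure(d)[:2])
cv2.imwrite('pics/f.png',d['pixels'][...,::-1])
```

```text
16.1833 [ 0.53558355 -0.24922131  0.16319205] [ 1.61858254 -0.33962569  0.04128733]
(np.float64(13.691792618275832), np.int64(342)) (array([ 0.5883896 , -0.01612125]), np.float64(13.71288562461173))
```

View pics/f.png

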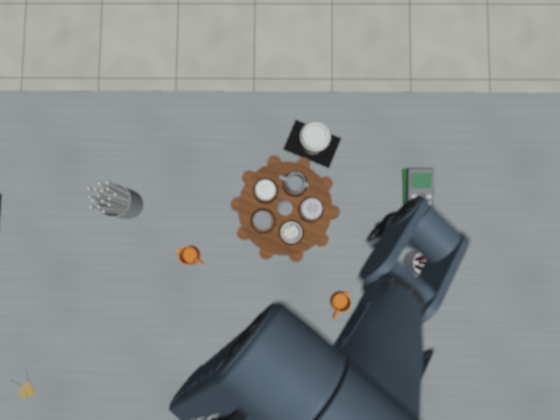

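The jug at (295,183) now lies on the line from the axis (285,208) to the cup. The phase is 13.7° against a goal of 13.75°, and the other things stand where they were. I'll let it settle and hand in.

Request:
apply_moves:
  claw: [-1,-1,-1]
  travel:
    - [0,0,0]
    - [0,0,0]
    - [0,0,0]
  turn:
    - [0,0,0]
    - [0,0,0]
    - [0,0,0]

```text
t: 16.48
tcp_pos: [0.5337, -0.2458, 0.1605]
tool_rot: [0.943, 0.328, 0.049, -0.017]
force: [-0.9, 0.5, 0.2]
finger_gap: -0.001
gripper_force: 0.0
```

Run:
```python
from station import manip
s=manip.sense(); print(s['t'],s['force'],abs(s['qd']).max())
print(manip.sign_off())
```

```text
16.4833 [-0.88390276  0.53827679  0.19323687] 0.01140493379953494
the job is handed in; nothing more can be done
None
```

The carousel was pushed round by its rim until the milk jug stood in line with the take-away cup, within about 0.1° by my camera measurement; I handed the job in at 16.5 s with the arm clear and nothing else seen to have moved.

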